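# Line the hand stamps up by size on the stamp board

### The arm

A 6-joint arm with a two-finger parallel gripper is mounted at the origin on the work surface. World frame = base frame: x ahead of the robot, y to its left, z up, the work surface at z = 0. Lengths are in m, angles in degrees, forces in N, time in s.
With the tool pointing down it reaches from about 0.35 to 0.875 m from the base axis. Payload 4.2 kg.
Tool frame: the origin (TCP) lies midway between the tips of the shut fingers; the grasp point (between the pads) lies 19 mm behind it; y points along the fingers, x is the direction in which the jaws open and shut, and the axes are right-handed (so a half turn about y gives the same grasp; the last joint's range is limited). The gripper opens to 87 mm and grips with 3 to 60 N. Pads are 19 mm wide; open, the fingers measure 117 mm over their backs; the gripper's body (75 mm by 190 mm) begins 51 mm behind the grasp point.
Start: joints at [-57.72, 22.042, 0.453, 0, -68.411, -14.817], TCP at [0.188, -0.596, 0.223] pointing down, gripper open.
Joint ranges: [-179.83, 179.83], [-69.29, 118.12], [-61.27, 80.66], [-181.25, 117.63], [-171.15, -9.14], [-177.46, 177.46]. Speed limits (degrees/s): [159.86, 159.86, 180, 180, 180, 180].

### API

Orientations are given as a 3x3 rotation matrix whose columns are the frame's x, y, z axes.
In Python, from station import * gives the robot as it stands.
- The arm moves only by the tool jog_arm, never from a script. Its argument "series" is a list of rows, each a list of 3 entries, a list of its own where there are three numbers: the shift along the tool's x, y, z in m, then the turn, a rotation vector about the tool's x, y, z in degrees, then the finger opening in m, from 0 to 0.087. A call has 1 to 10 rows; each row shifts and turns the commanded pose from where the row before left it, along the tool's axes as they then stand; what a row does not reach is not made up. A row lasts 1/8 s, in which the tool goes at most 62.5 mm and 10.7 degrees, less where a joint would pass 70% of its speed; a pose out of reach is approached as far as the arm can. A call is refused whole if a number of a shift passes 0.0625 or a number of a turn 10.7, either way. A call with a gripper value outside its range is refused whole. The fingers move at their own pace and stop on an object; the grip force is fixed at half the most. Time passes only in rows, so rows that do not move let the fingers close. It gives the time, the measured TCP pose, the force and the opening at its end, in the units of the state.
- sense(): the state, without advancing time (a new reading comes with each control period).
- capture(name): name is "scene" or "top" or "wrist"; returns the picture (480x640x3 uint8, red, green, blue); there is no depth.
- camera_info(name): a dict with "fx", "fy", "cx", "cy" (pixels), "rvec" (rotation vector, rad) and "tvec" (3), from world to camera coordinates, as OpenCV has them. Camera axes: x right, y down, z forward; pixel columns grow to the right and rows downward; lengths in m; the calibration is good to about 2 mm. The wrist camera is an equidistant fisheye: a pixel r from the principal point sees the ray r / f radians off the axis. A picture is of the moment at which its call begins: read the wrist's pose just before it. camera_info takes no time and is no camera call; for the wrist camera it gives the pose at the moment of the call.
- finish_job(): hands the job in, once; it reports no verdict.
The state is a dict: "time_s": time; "joints": joint angles; "joint_velocities": joint speeds; "effort": joint torques, N m; "tcp_pos": TCP position; "ee_rot": TCP orientation; "wrist_force": force on the tool from outside, world axes, zero at the start; "moment": the same for the moment, N m; "gripper_width": opening from 0.0 (shut) to 1.0 (fully open).
Only numpy, scipy, OpenCV 4.12 (cv2) and the standard library are available. Lean on these libraries where they do the work, as an engineer would, in place of code of your own. Each camera call takes 0.05 s, during which the arm holds its last target. There are 200 camera calls.

### The job

Tidy the counter clerk's hand stamps: stand the four stamps upright on the four round marks of the wooden stamp board, one centred on each mark, in order of size with the smallest next to the red ink pad and the largest next to the blue one. Do not let any stamp fall over, and leave them all standing there released.

Things in the scene. Friction and masses are not known exactly. Their poses are not given: they have to be found in the camera images.
- stamp_small_center (a point): A round office hand stamp standing upright, loose: flat black base disc 30 mm in diameter and 12 mm high, and above a short brass neck a straight round brown wooden handle 20 mm in diameter from 18 mm up to the top at 70 mm. The point is its centre, on the axis 35 mm above its underside; z points up along the handle. The smallest of the four.
- stamp_medium_center (a point): A round office hand stamp standing upright, loose: flat black base disc 40 mm in diameter and 12 mm high, and above a short brass neck a straight round brown wooden handle 22 mm in diameter from 18 mm up to the top at 82 mm. The point is its centre, on the axis 41 mm above its underside; z points up along the handle. The second smallest.
- stamp_large_center (a point): A round office hand stamp standing upright, loose: flat black base disc 50 mm in diameter and 12 mm high, and above a short brass neck a straight round brown wooden handle 24 mm in diameter from 18 mm up to the top at 94 mm. The point is its centre, on the axis 47 mm above its underside; z points up along the handle. The second largest.
- stamp_largest_center (a point): A round office hand stamp standing upright, loose: flat black base disc 60 mm in diameter and 12 mm high, and above a short brass neck a straight round brown wooden handle 26 mm in diameter from 18 mm up to the top at 106 mm. The point is its centre, on the axis 53 mm above its underside; z points up along the handle. The largest of the four.
- mark1: A flat black round mark, 68 mm in diameter with a thin white ring, level with the top of the wooden stamp board (the board is fixed, 10 mm thick, 90 x 500 mm). Number 1 of the row of four counted from the robot's left (+y) to its right; marks are 90 mm apart in a straight line. Origin at its centre on the board's top surface, where a stamp's underside will rest; its y axis runs along the row towards the robot's left, z up.
- mark2: A flat black round mark, 68 mm in diameter with a thin white ring, level with the top of the wooden stamp board (the board is fixed, 10 mm thick, 90 x 500 mm). Number 2 of the row of four counted from the robot's left (+y) to its right; marks are 90 mm apart in a straight line. Origin at its centre on the board's top surface, where a stamp's underside will rest; its y axis runs along the row towards the robot's left, z up.
- mark3: A flat black round mark, 68 mm in diameter with a thin white ring, level with the top of the wooden stamp board (the board is fixed, 10 mm thick, 90 x 500 mm). Number 3 of the row of four counted from the robot's left (+y) to its right; marks are 90 mm apart in a straight line. Origin at its centre on the board's top surface, where a stamp's underside will rest; its y axis runs along the row towards the robot's left, z up.
- mark4: A flat black round mark, 68 mm in diameter with a thin white ring, level with the top of the wooden stamp board (the board is fixed, 10 mm thick, 90 x 500 mm). Number 4 of the row of four counted from the robot's left (+y) to its right; marks are 90 mm apart in a straight line. Origin at its centre on the board's top surface, where a stamp's underside will rest; its y axis runs along the row towards the robot's left, z up.
- red_pad: The red ink pad, fixed on one end of the stamp board (either end), in line with the marks and 79 mm beyond the centre of the end mark: a black case 80 x 62 mm, 16 mm high, with a red top. A blue ink pad of the same shape sits on the other end. Origin at the centre of its underside, on the board's top.
Mind the look-alikes: they are no part of the job. What is shaped like the part that bears stamp_largest_center but orange is not meant. Leave any purple look-alike of the part that bears stamp_small_center alone.

How it is judged (in metres and radians):
At the end, for the whole second after the job is handed in: Each stamp stands upright (within 0.1 rad) and at rest on the board, its axis within 12 mm of the centre of its own mark: the smallest on the mark next to the red ink pad, then the second smallest, the second largest, and the largest on the mark next to the blue pad (((horizontal distance between red_pad and mark1 below 0.13 m and horizontal distance between stamp_small_center and mark1 below 0.012 m and horizontal distance between stamp_medium_center and mark2 below 0.012 m and horizontal distance between stamp_large_center and mark3 below 0.012 m and horizontal distance between stamp_largest_center and mark4 below 0.012 m and z of stamp_small_center in the frame of mark1 below 0.04 m and z of stamp_medium_center in the frame of mark2 below 0.046 m and z of stamp_large_center in the frame of mark3 below 0.052 m and z of stamp_largest_center in the frame of mark4 below 0.058 m) or (horizontal distance between red_pad and mark4 below 0.13 m and horizontal distance between stamp_small_center and mark4 below 0.012 m and horizontal distance between stamp_medium_center and mark3 below 0.012 m and horizontal distance between stamp_large_center and mark2 below 0.012 m and horizontal distance between stamp_largest_center and mark1 below 0.012 m and z of stamp_small_center in the frame of mark4 below 0.04 m and z of stamp_medium_center in the frame of mark3 below 0.046 m and z of stamp_large_center in the frame of mark2 below 0.052 m and z of stamp_largest_center in the frame of mark1 below 0.058 m)) and angle between each of stamp_small_center, stamp_medium_center, stamp_large_center, stamp_largest_center's own z axis and vertical below 0.1 rad and linear speed of each of stamp_small, stamp_medium, stamp_large, stamp_largest below 0.02 m/s); the robot touches nothing.
It fails at once if a stamp has fallen over (leans more than 1 rad) (angle between any of stamp_small_center, stamp_medium_center, stamp_large_center, stamp_largest_center's own z axis and vertical above 1 rad).
It also fails if it takes over 104 s, if anything falls off the work surface, if the arm or the gripper's body presses on something with over 40 N, if the wrist force passes 120 N, or if a joint passes its speed limit or range.

## Working session

There is one attempt and no reset: what is moved stays moved. The work goes in short steps, Python scripts to look and compute and a tool call to move; the robot and the scene stay as the last step left them, time stands still between calls to the robot, and variables do not carry over. Pictures are saved under pics/ and viewed, about 12 in all and at most 16, crops included, and the job is handed in when it is done.

Besides the shell and the picture viewer there is one more tool, called after "Emit:" as name(argument=value, ...), one argument or row to a line, values as JSON. jog_arm: Moves the arm, as the interface text tells. Its arguments: {"type":"object","properties":{"series":{"type":"array","items":{"type":"array"}}},"required":["series"]}

```bash
mkdir -p pics; python3 - <<'E'
from station import *
import cv2
s=sense();print(s['time_s'],s['tcp_pos'],s['ee_rot'],s['wrist_force'])
for n in("scene","top"):
    im=capture(n);cv2.imwrite(f"pics/{n}0.png",im[:,:,::-1]);print(n,camera_info(n))
E
```

```text
0.0 [ 0.18738785 -0.59561786  0.22147098] [[-2.99897001e-01 -7.11796831e-04 -9.53971321e-01]
 [ 9.53969131e-01  2.04515414e-03 -2.99897838e-01]
 [ 2.16448473e-03 -9.99997655e-01  6.56966116e-05]] [ 0.42093274 -0.65902602  0.92754864]
scene {'fx': 467.7390865907944, 'fy': 467.7390865907944, 'cx': 315.13958379340386, 'cy': 235.2003361580133, 'rvec': array([ 1.78991042,  1.96393004, -0.60322105]), 'tvec': array([ 0.031871  , -0.4136408 ,  1.14506899])}
top {'fx': 556.39995190415, 'fy': 556.39995190415, 'cx': 318.9884779359735, 'cy': 250.94373295512096, 'rvec': array([ 2.01208583, -2.21411426,  0.23742815]), 'tvec': array([0.06218942, 0.55645084, 1.02906022])}
```

View pics/top0.png

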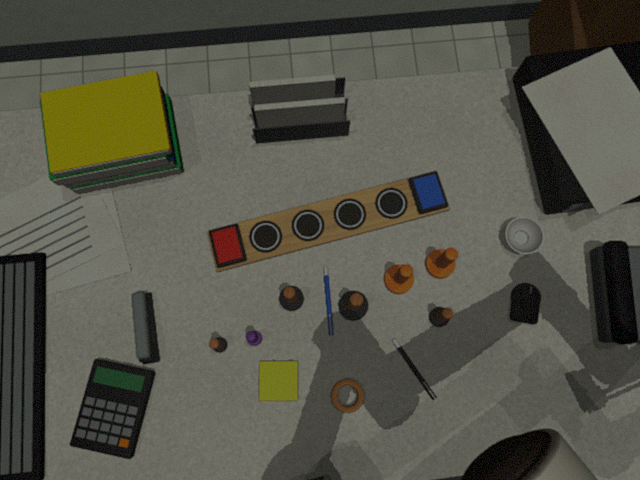

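View pics/scene0.png

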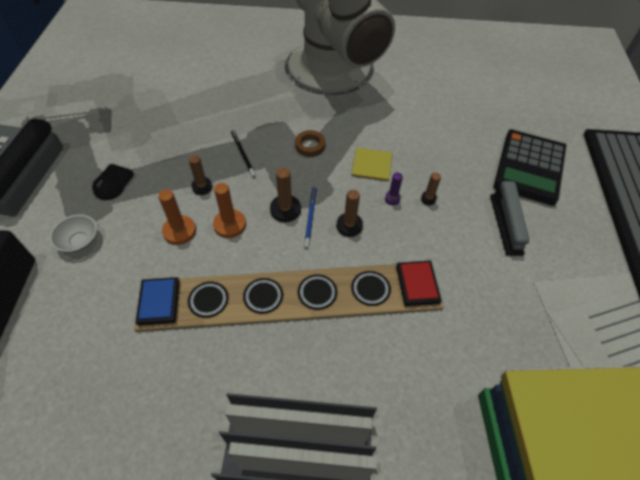

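Pictures 1–2. In the top view, black-based brown stamps are at (219,344) small, (441,316) medium, (291,297) large and (353,305) largest. The look-alikes are orange at (399,277) and (441,262), and purple at (254,338). Other brown or dark things are a ring at (348,395) and a mouse at (525,303). Red pad (227,245) is on the left, so mark1 is probably next to red.

```bash
cat > h.py <<'E'
from station import *
import cv2, numpy as np
def ray(n,px,z,ci=None):
    c=ci or camera_info(n);R=cv2.Rodrigues(c['rvec'])[0];t=c['tvec'].ravel()
    d=R.T@np.array([(px[0]-c['cx'])/c['fx'],(px[1]-c['cy'])/c['fy'],1]);o=-R.T@t
    return (o+d*(z-o[2])/d[2])[:2]
def blobs(mask,lo,hi):
    n,l,s,c=cv2.connectedComponentsWithStats(mask.astype(np.uint8))
    return [(c[i],s[i]) for i in range(1,n) if lo<s[i][4]<hi]
def brown(im):
    h=cv2.cvtColor(im,cv2.COLOR_RGB2HSV).astype(int)
    return ((h[...,0]<16)|(h[...,0]>174))&(h[...,1]>85)&(h[...,2]>35)
E
python3 - <<'E'
from h import *
H=dict(S=.070,M=.082,L=.094,XL=.106)
seed={'top':dict(S=(219,344),M=(443,314),L=(291,293),XL=(355,300)),'scene':dict(S=(432,185),M=(197,170),L=(351,206),XL=(284,187))}
for n in seed:
    im=cv2.imread(f'pics/{n}0.png')[:,:,::-1].copy(); b=blobs(brown(im),15,3000)
    for k,p in seed[n].items():
        c,s=min(b,key=lambda q:np.hypot(*(q[0]-p)))
        print(n,k,c.round(1),s,ray(n,c,(.018+H[k])/2).round(4))
    g=cv2.cvtColor(im,cv2.COLOR_RGB2GRAY)
    # mark: dark discs inside white rings
    hs=cv2.cvtColor(im,cv2.COLOR_RGB2HSV)
    for p in ([(266,237),(308,225),(350,214),(391,203)] if n=='top' else [(371,289),(318,292),(263,296),(208,300)]):
        m=np.zeros(g.shape,np.uint8);cv2.circle(m,p,24,1,-1)
        q=((hs[...,1]<50)&(g>90)&(m>0)) 
        ys,xs=np.nonzero(q); e=cv2.fitEllipse(np.c_[xs,ys].astype(np.float32))
        print(n,'mark',np.round(e[0],1),np.round(e[1],1),len(xs),ray(n,e[0],.010).round(4))
    R=[blobs((hs[...,1]>150)&(hs[...,2]>60)&((hs[...,0]<6)|(hs[...,0]>174)),200,4000),blobs((hs[...,1]>130)&(hs[...,2]>60)&(abs(hs[...,0].astype(int)-112)<12),200,4000)]
    for r in R: print([ray(n,c,.026).round(3) for c,s in r])
    orr=blobs((hs[...,0]<16)&(hs[...,1]>170)&(hs[...,2]>60),50,3000);print('orange',[(c.round(),ray(n,c,.04).round(3)) for c,s in orr])
im=cv2.imread('pics/top0.png')[190:370,195:475];a=cv2.resize(im,None,fx=2.8,fy=2.8,interpolation=2);cv2.imwrite('pics/c1.png',cv2.convertScaleAbs(a,alpha=1.6))
E
```

```text
top S [214.4 343.4] [209 338  14  12  94] [0.4019 0.225 ]
top M [446.3 313.5] [439 308  14  14 100] [ 0.4157 -0.2237]
top L [289.3 293.3] [283 286  14  17 139] [0.4827 0.0737]
top XL [355.7 300.6] [348 293  16  18 183] [ 0.4558 -0.0518]
top mark [265.6 237.4] [23.8 45.2] 161 [0.609  0.1142]
top mark [307.6 224.5] [24.  45.3] 146 [0.6282 0.0257]
top mark [349.6 213.9] [23.4 46.6] 148 [ 0.6426 -0.063 ]
top mark [390.8 202.2] [23.5 45.4] 162 [ 0.6596 -0.1512]
[array([0.598, 0.193])]
[array([ 0.671, -0.229])]
orange [(array([227., 245.]), array([0.594, 0.191])), (array([440., 263.]), array([ 0.518, -0.229])), (array([398., 278.]), array([ 0.496, -0.141])), (array([124., 442.]), array([0.237, 0.403]))]
scene S [433.  183.9] [426 173  14  23 181] [0.3979 0.2235]
scene M [196.7 169.2] [189 155  17  30 273] [ 0.4112 -0.2194]
scene L [351.3 206.8] [344 190  15  34 357] [0.4771 0.0735]
scene XL [283.6 187.4] [276 168  16  40 479] [ 0.4496 -0.0498]
scene mark [370.6 287.5] [28.7 31.9] 199 [0.6096 0.1153]
scene mark [316.9 290.9] [30.5 31.5] 211 [0.6246 0.0261]
scene mark [262.6 295. ] [29.4 32.2] 215 [ 0.6407 -0.0626]
scene mark [207.7 299. ] [28.2 33.6] 214 [ 0.6565 -0.1512]
[array([0.598, 0.193])]
[array([ 0.672, -0.229])]
orange [(array([227., 215.]), array([ 0.504, -0.145])), (array([175., 221.]), array([ 0.527, -0.232])), (array([419., 281.]), array([0.606, 0.19 ]))]
```

View pics/c1.png

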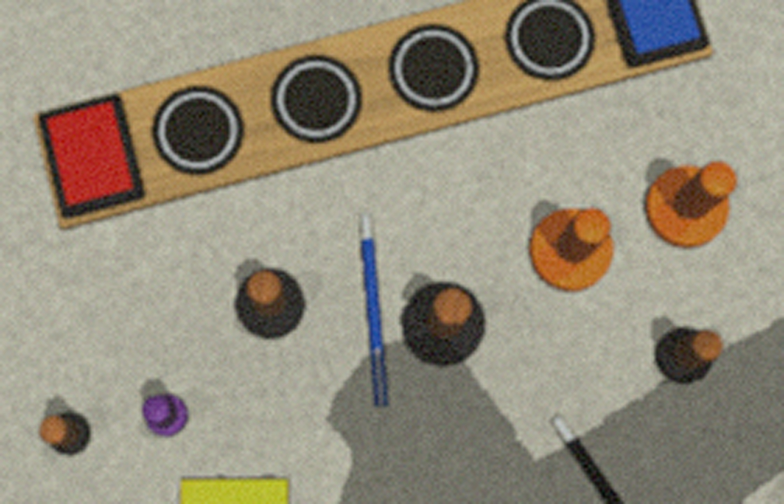

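Picture 3: the four black-based brown stamps are confirmed as the targets. The orange pair and the purple one are separate. Red pad is beside mark1, with marks in line and consistent to 1–2 mm across both views. The top-view masks mostly caught the lit handle tops, so I recompute those at top height.

```bash
python3 - <<'E'
from h import *
c=dict(S=(214.4,343.4,.07),M=(446.3,313.5,.082),L=(289.3,293.3,.094),XL=(355.7,300.6,.106))
for k,(u,v,h) in c.items(): print(k,ray('top',(u,v),h-.004).round(4), ray('top',(u,v),h-.012).round(4))
# base discs: dark mask
im=cv2.imread('pics/top0.png');g=cv2.cvtColor(im,cv2.COLOR_BGR2GRAY)
for k,p in dict(S=(219,344),M=(439,316),L=(291,298),XL=(353,305)).items():
    m=np.zeros(g.shape,np.uint8);cv2.circle(m,p,20,1,-1)
    hs=cv2.cvtColor(im,cv2.COLOR_BGR2HSV)
    q=((g<45)&(m>0)).astype(np.uint8)
    cs,_=cv2.findContours(q,0,2);cc=max(cs,key=cv2.contourArea);(x,y),r=cv2.minEnclosingCircle(cv2.convexHull(cc));print(k,x,y,r,ray('top',(x,y),.008).round(4))
print(camera_info('wrist'))
cv2.imwrite('pics/w0.png',capture('wrist')[:,:,::-1])
E
```

```text
S [0.4005 0.2212] [0.401  0.2226]
M [ 0.4136 -0.2171] [ 0.4142 -0.219 ]
L [0.478  0.0725] [0.4791 0.0728]
XL [ 0.4511 -0.0485] [ 0.4521 -0.0492]
S 219.01922607421875 344.2884521484375 7.359472274780273 [0.4016 0.2225]
M 438.6851806640625 316.9973449707031 10.138480186462402 [ 0.4135 -0.2177]
L 290.9213562011719 297.9662780761719 12.122902870178223 [0.4798 0.0731]
XL 352.4696960449219 305.51513671875 14.949553489685059 [ 0.4528 -0.0485]
{'fx': 371.64829954431775, 'fy': 371.64829954431775, 'cx': 324.8456651191187, 'cy': 240.03850761871203, 'rvec': array([-1.76524509, -2.40517551, -0.29588464]), 'tvec': array([ 0.62436149, -0.02961568,  0.38851334])}
```

View pics/w0.png

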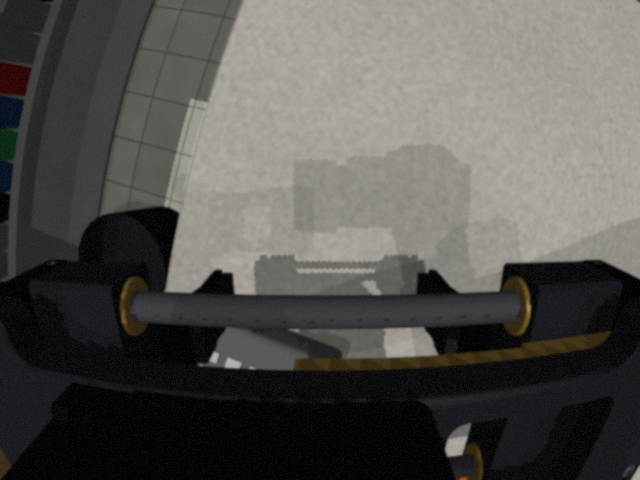

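Picture 4: the wrist view shows mostly bare table, so it adds nothing here. Chosen estimates (m):
- S (.4005,.222)
- M (.413,-.218)
- L (.4785,.073)
- XL (.4515,-.0487)

First I yaw +82.4° so that the jaws stand across the row.

Emit:
jog_arm(
  series=[
    [[0,0,0],[0,-10.3,0],0.055],
    [[0,0,0],[0,-10.3,0],0.055],
    [[0,0,0],[0,-10.3,0],0.055],
    [[0,0,0],[0,-10.3,0],0.055],
    [[0,0,0],[0,-10.3,0],0.055],
    [[0,0,0],[0,-10.3,0],0.055],
    [[0,0,0],[0,-10.3,0],0.055],
    [[0,0,0],[0,-10.3,0],0.055],
    [[0,0,0],[0,0,0],0.055],
  ],
)

```text
time_s: 1.27
tcp_pos: [0.1875, -0.596, 0.2221]
ee_rot: [[-0.986, -0.0, 0.169], [-0.169, 0.001, -0.986], [0.0, -1.0, -0.001]]
wrist_force: [0.2, -0.3, -0.6]
gripper_width: 0.629
```

```bash
cat >> h.py <<'E'
S=dict(S=(.4005,.2222,.040),M=(.413,-.218,.045),L=(.4785,.073,.045),XL=(.4515,-.0487,.048))
K=dict(S=(.6116,.1151),M=(.6271,.0264),L=(.6425,-.0623),XL=(.6580,-.1511))
def to(p):
    s=sense();R=np.array(s['ee_rot']);d=R.T@(np.array(p)-s['tcp_pos'])
    want=np.array([[-.985,0,.172],[-.172,0,-.985],[0,-1,0]])
    rv=np.degrees(cv2.Rodrigues(R.T@want)[0].ravel())
    print('t',round(s['time_s'],2),'tcp',np.round(s['tcp_pos'],4),'J',np.round(s['joints'],1),'F',np.round(s['wrist_force'],1),'w',round(s['gripper_width'],3));print(p,'tool shift',d.round(4),'turn',rv.round(2))
E
python3 -c "
from h import *
to((.413,-.218,.22))"
```

```text
t 1.27 tcp [ 0.1875 -0.596   0.2221] J [-57.7  22.1   0.4  -0.  -68.4  67.5] F [ 0.2 -0.3 -0.6] w 0.629
(0.413, -0.218, 0.22) tool shift [-0.2862  0.0024 -0.3344] turn [ 0.05 -0.17  0.01]
```

Emit:
jog_arm(
  series=[
    [[-0.0358,0,-0.0418],[0,0,0],0.055],
    [[-0.0358,0,-0.0418],[0,0,0],0.055],
    [[-0.0358,0,-0.0418],[0,0,0],0.055],
    [[-0.0358,0,-0.0418],[0,0,0],0.055],
    [[-0.0358,0,-0.0418],[0,0,0],0.055],
    [[-0.0358,0,-0.0418],[0,0,0],0.055],
    [[-0.0358,0,-0.0418],[0,0,0],0.055],
    [[-0.0358,0,-0.0418],[0,0,0],0.055],
    [[0,0.03,0],[0,0,0],0.055],
    [[0,0,0],[0,0,0],0.055],
  ],
)

```text
time_s: 2.52
tcp_pos: [0.411, -0.2166, 0.1908]
ee_rot: [[-0.985, -0.005, 0.17], [-0.17, 0.001, -0.985], [0.005, -1.0, -0.002]]
wrist_force: [-0.4, -1.1, 0.8]
gripper_width: 0.634
```

```bash
python3 -c "
from h import *
to(S['M']);print(camera_info('wrist'))
cv2.imwrite('pics/w1.png',capture('wrist')[:,:,::-1])"
```

```text
t 2.52 tcp [ 0.411  -0.2166  0.1908] J [ -7.7   8.1 -23.7  -0.  -58.5  17.5] F [-0.4 -1.1  0.8] w 0.634
(0.413, -0.218, 0.045) tool shift [-0.0024  0.1458  0.002 ] turn [ 0.12 -0.12  0.27]
{'fx': 371.64829954431775, 'fy': 371.64829954431775, 'cx': 324.8456651191187, 'cy': 240.03850761871203, 'rvec': array([-0.26291898,  3.08151491,  0.37949106]), 'tvec': array([0.36769623, 0.25268313, 0.42877153])}
```

View pics/w1.png

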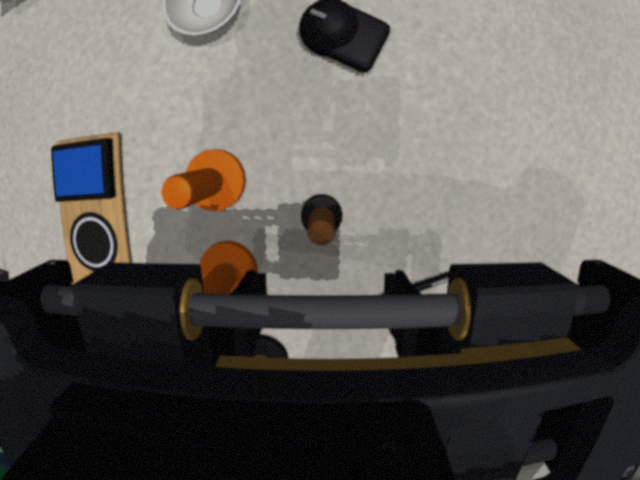

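Picture 5: the medium stamp's base is at (322,213) and its handle top at about (320,230), with the fingers astride column 325. The orange ones lie clear to the left. I check it by a fisheye ray.

```bash
cat >> h.py <<'E'
def wray(px,z,c):
    R=cv2.Rodrigues(c['rvec'])[0];t=c['tvec'].ravel()
    v=np.array([px[0]-c['cx'],px[1]-c['cy']]);r=np.hypot(*v)+1e-9;th=r/c['fx']
    d=R.T@np.r_[v/r*np.sin(th),np.cos(th)];o=-R.T@t
    return (o+d*(z-o[2])/d[2])[:2]
E
python3 - <<'E'
from h import *
im=cv2.imread('pics/w1.png')[:,:,::-1].copy();c=camera_info('wrist')
for q,s in blobs(brown(im),60,1500): print(q.round(1),s)
m=brown(im); ys,xs=np.nonzero(m[200:258,300:345]);print(xs.min()+300,xs.max()+300,ys.min()+200,ys.max()+200)
g=cv2.cvtColor(im,cv2.COLOR_RGB2GRAY);w=((g<45)|m)[185:225,295:350];ys,xs=np.nonzero(w);print('base',xs.min()+295,xs.max()+295,ys.min()+185)
print(wray((321.5,215),.012,c),wray((320,231),.082,c))
E
```

```text
[320.9 226.2] [307 207  29  38 827]
307 335 207 244
base 302 341 195
[ 0.41580911 -0.22163757] [ 0.41651127 -0.22180267]
```

Emit:
jog_arm(
  series=[
    [[-0.003,0.03,0.0035],[0.1,-0.1,0.3],0.055],
    [[0,0.04,0],[0,0,0],0.055],
    [[0,0.04,0],[0,0,0],0.055],
    [[0,0.036,0],[0,0,0],0.055],
    [[0,0,0],[0,0,0],0.055],
    [[0,0,0],[0,0,0],0.01],
    [[0,0,0],[0,0,0],0.01],
    [[0,0,0],[0,0,0],0.01],
    [[0,0,0],[0,0,0],0.01],
    [[0,0,0],[0,0,0],0.01],
  ],
)

```text
time_s: 3.82
tcp_pos: [0.4167, -0.2207, 0.0469]
ee_rot: [[-0.985, 0.006, 0.173], [-0.173, -0.001, -0.985], [-0.005, -1.0, 0.002]]
wrist_force: [-0.2, 0.4, 2.8]
gripper_width: 0.242
```

```bash
python3 -c "
from h import *
to((*K['M'],.2))"
```

```text
t 3.83 tcp [ 0.4167 -0.2207  0.0469] J [ -8.1  19.7 -33.7   0.  -36.2  18.1] F [-0.2  0.4  2.8] w 0.242
(0.6271, 0.0264, 0.2) tool shift [-0.2509 -0.1521 -0.2066] turn [-0.11  0.07 -0.31]
```

Gripped (21 mm). Lift .144, then traverse to mark2.

Emit:
jog_arm(
  series=[
    [[0,-0.024,0],[0,0,0],0.01],
    [[0,-0.04,0],[0,0,0],0.01],
    [[0,-0.04,0],[0,0,0],0.01],
    [[0,-0.04,0],[0,0,0],0.01],
    [[-0.0502,0,-0.0314],[0,0,0],0.01],
    [[-0.0502,0,-0.0438],[0,0,0],0.01],
    [[-0.0502,0,-0.0438],[0,0,0],0.01],
    [[-0.0502,0,-0.0438],[0,0,0],0.01],
    [[-0.0501,0,-0.0438],[0,0,0],0.01],
    [[0,0,0],[0,0,0],0.01],
  ],
)

```text
time_s: 5.08
tcp_pos: [0.6188, 0.0171, 0.1898]
ee_rot: [[-0.984, 0.005, 0.177], [-0.177, -0.001, -0.984], [-0.004, -1.0, 0.001]]
wrist_force: [-0.8, -0.1, -1.2]
gripper_width: 0.241
```

```bash
python3 -c "
from h import *
to((*K['M'],.058))"
```

```text
t 5.08 tcp [0.6188 0.0171 0.1898] J [ 16.6  22.7  -3.5   0.1 -63.6  -6.5] F [-0.8 -0.1 -1.2] w 0.241
(0.6271, 0.0264, 0.058) tool shift [-0.0092  0.1318 -0.0079] turn [-0.08  0.3  -0.25]
```

Emit:
jog_arm(
  series=[
    [[-0.0092,0,-0.0079],[0,0.3,-0.2],0.01],
    [[0,0.04,0],[0,0,0],0.01],
    [[0,0.04,0],[0,0,0],0.01],
    [[0,0.03,0],[0,0,0],0.01],
    [[0,0.014,0],[0,0,0],0.01],
    [[0,0,0],[0,0,0],0.01],
    [[0,0,0],[0,0,0],0.01],
  ],
)

```text
time_s: 5.95
tcp_pos: [0.626, 0.0227, 0.0691]
ee_rot: [[-0.986, 0.005, 0.168], [-0.168, -0.001, -0.986], [-0.005, -1.0, 0.002]]
wrist_force: [0.3, 0.2, -0.1]
gripper_width: 0.242
```

```bash
python3 -c "
from h import *
to((*K['M'],.058))"
```

```text
t 5.95 tcp [0.626  0.0227 0.0691] J [ 16.9  30.1 -10.5   0.2 -49.2  -7.4] F [ 0.3  0.2 -0.1] w 0.242
(0.6271, 0.0264, 0.058) tool shift [-0.0017  0.0111 -0.0034] turn [-0.1  -0.24 -0.27]
```

Emit:
jog_arm(
  series=[
    [[-0.0017,0.005,-0.0034],[0,-0.2,-0.3],0.01],
    [[0,0.004,0],[0,0,0],0.01],
    [[0,0.002,0],[0,0,0],0.01],
    [[0,0,0],[0,0,0],0.01],
  ],
)

```text
time_s: 6.45
tcp_pos: [0.626, 0.0264, 0.0571]
ee_rot: [[-0.985, -0.003, 0.172], [-0.172, -0.002, -0.985], [0.003, -1.0, 0.002]]
wrist_force: [-1.9, 1.4, 3.6]
gripper_width: 0.245
```

```bash
python3 -c "
from h import *
to((*K['M'],.058))"
```

```text
t 6.45 tcp [0.626  0.0264 0.0571] J [ 17.2  31.1 -10.6   0.1 -48.4  -7.4] F [-1.9  1.4  3.6] w 0.245
(0.6271, 0.0264, 0.058) tool shift [-0.0011 -0.0009  0.0002] turn [-0.11 -0.02  0.19]
```

Emit:
jog_arm(
  series=[
    [[0,0,0],[0,0,0],0.055],
    [[0,0,0],[0,0,0],0.055],
    [[0,0,0],[0,0,0],0.055],
    [[0,-0.02,0],[0,0,0],0.055],
    [[0,-0.06,0],[0,0,0],0.055],
    [[0,-0.06,0],[0,0,0],0.055],
    [[0.0379,0,-0.0464],[0,0,0],0.055],
    [[0.0379,0,-0.0464],[0,0,0],0.055],
    [[0.0379,0,-0.0464],[0,0,0],0.055],
    [[0.0379,0,-0.0464],[0,0,0],0.055],
  ],
)

```text
time_s: 7.7
tcp_pos: [0.4439, 0.1846, 0.1968]
ee_rot: [[-0.985, -0.002, 0.171], [-0.171, -0.002, -0.985], [0.003, -1.0, 0.001]]
wrist_force: [0.8, 1.6, -0.3]
gripper_width: 0.629
```

Emit:
jog_arm(
  series=[
    [[0.0379,0,-0.0464],[0,0,0],0.055],
    [[0,0,0],[0,0,0],0.055],
    [[0,0,0],[0,0,0],0.055],
  ],
)

```text
time_s: 8.07
tcp_pos: [0.4001, 0.2231, 0.197]
ee_rot: [[-0.985, -0.003, 0.172], [-0.172, -0.002, -0.985], [0.003, -1.0, 0.001]]
wrist_force: [-0.3, -0.2, 0.3]
gripper_width: 0.627
```

```bash
cat >> h.py <<'E'
def wlook(k,name,c=None):
    """wrist fix of stamp k: brown handle-top + black base"""
    c=camera_info('wrist');im=capture('wrist');cv2.imwrite(f'pics/{name}.png',im[:,:,::-1])
    m=brown(im)[:262]
    for q,s in blobs(m,60,2000): print('brown',q.round(1),s)
E
python3 -c "
from h import *
to(S['S']);wlook('S','w2')
im=capture('top');cv2.imwrite('pics/t2.png',im[:,:,::-1])"
```

```text
t 8.07 tcp [0.4001 0.2231 0.197 ] J [ 49.5   7.  -24.   -0.  -59.1 -39.6] F [-0.3 -0.2  0.3] w 0.627
(0.4005, 0.2222, 0.04) tool shift [-0.0007  0.157   0.0007] turn [-0.08  0.01  0.16]
brown [131.7   2.3] [119   0  24   8  97]
brown [483.7  19.6] [ 453    0   60   40 1276]
brown [259.9  34.4] [ 240   11   41   50 1289]
brown [324.  224.8] [313 209  23  32 622]
```

View pics/w2.png

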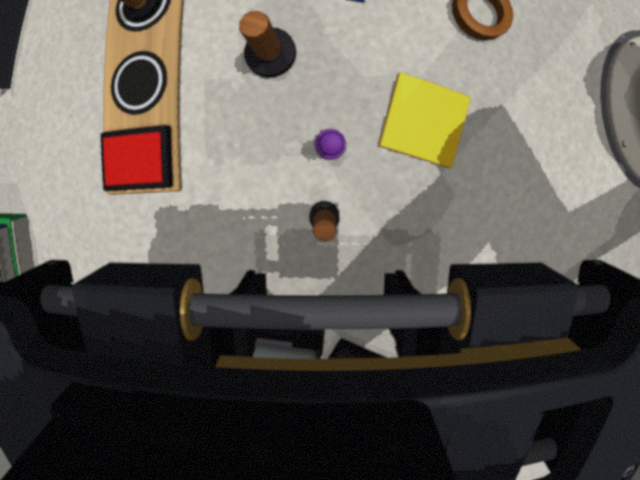

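Picture 6: the small stamp's base is at (324,215), and purple at (330,143) is clear. The medium stamp stands on mark2 at the upper left.

```bash
python3 - <<'E'
from h import *
c=camera_info('wrist');print(wray((324,217),.012,c),wray((324,230),.07,c))
im=cv2.imread('pics/t2.png')[:,:,::-1].copy()
for q,s in blobs(brown(im),40,300): print(q.round(1),s,ray('top',q,.088))
E
```

```text
[0.40156607 0.22004104] [0.40164485 0.22003487]
[577.   26.8] [567   0  22  50 262] [ 0.97822666 -0.57165248]
[306.  218.6] [301 211  11  19 132] [0.61950108 0.02835458]
[289.5 293.6] [283 287  14  17 140] [0.47761741 0.07228028]
[355.6 300.5] [348 293  16  18 179] [ 0.45296555 -0.04941209]
[215.  343.3] [211 338  10  11  62] [0.39911456 0.21616369]
[123.6 442.6] [118 438  12  11  97] [0.24124246 0.38687435]
```

Emit:
jog_arm(
  series=[
    [[-0.0007,0.03,0.002],[0,0,0],0.055],
    [[0,0.05,0],[0,0,0],0.055],
    [[0,0.05,0],[0,0,0],0.055],
    [[0,0.027,0],[0,0,0],0.055],
    [[0,0,0],[0,0,0],0.055],
    [[0,0,0],[0,0,0],0.01],
    [[0,0,0],[0,0,0],0.01],
    [[0,0,0],[0,0,0],0.01],
    [[0,0,0],[0,0,0],0.01],
    [[0,0,0],[0,0,0],0.01],
  ],
)

```text
time_s: 9.43
tcp_pos: [0.4007, 0.2209, 0.0403]
ee_rot: [[-0.985, -0.002, 0.172], [-0.172, -0.002, -0.985], [0.003, -1.0, 0.001]]
wrist_force: [-0.9, -0.2, 3.0]
gripper_width: 0.218
```

```bash
python3 -c "
from h import *
to((*K['S'],.2))"
```

```text
t 9.43 tcp [0.4007 0.2209 0.0403] J [ 49.3  19.5 -35.6  -0.1 -35.  -39.3] F [-0.9 -0.2  3. ] w 0.218
(0.6116, 0.1151, 0.2) tool shift [-0.1892 -0.1601  0.1406] turn [-0.07 -0.02  0.15]
```

Emit:
jog_arm(
  series=[
    [[0,-0.02,0],[0,0,0],0.01],
    [[0,-0.04,0],[0,0,0],0.01],
    [[0,-0.04,0],[0,0,0],0.01],
    [[-0.0378,-0.02,0.0281],[0,0,0],0.01],
    [[-0.0378,0,0.0281],[0,0,0],0.01],
    [[-0.0378,0,0.0281],[0,0,0],0.01],
    [[-0.0378,0,0.0281],[0,0,0],0.01],
    [[-0.0378,0,0.0281],[0,0,0],0.01],
    [[0,0.03,0],[0,0,0],0.01],
    [[0,0.03,0],[0,0,0],0.01],
  ],
)

```text
time_s: 10.68
tcp_pos: [0.6111, 0.1141, 0.098]
ee_rot: [[-0.985, -0.004, 0.17], [-0.17, -0.002, -0.985], [0.004, -1.0, 0.001]]
wrist_force: [0.2, 0.4, -1.1]
gripper_width: 0.222
```

Emit:
jog_arm(
  series=[
    [[0,0.03,0],[0,0,0],0.01],
    [[0,0,0],[0,0,0],0.01],
    [[0,0,0],[0,0,0],0.01],
  ],
)

```text
time_s: 11.05
tcp_pos: [0.6116, 0.1149, 0.0703]
ee_rot: [[-0.985, -0.002, 0.172], [-0.172, -0.002, -0.985], [0.002, -1.0, 0.002]]
wrist_force: [-0.2, -0.2, -0.5]
gripper_width: 0.218
```

```bash
python3 -c "
from h import *
to((*K['S'],.0513))"
```

```text
t 11.05 tcp [0.6116 0.1149 0.0703] J [ 25.6  29.9 -10.6   0.1 -49.6 -15.7] F [-0.2 -0.2 -0.5] w 0.218
(0.6116, 0.1151, 0.0513) tool shift [-0.      0.019  -0.0002] turn [-0.1  -0.01  0.11]
```

Emit:
jog_arm(
  series=[
    [[0,0.014,0],[0,0,0],0.01],
    [[0,0.005,0],[0,0,0],0.01],
    [[0,0,0],[0,0,0],0.01],
    [[0,0,0],[0,0,0],0.01],
  ],
)

```text
time_s: 11.55
tcp_pos: [0.6108, 0.1146, 0.0503]
ee_rot: [[-0.985, -0.003, 0.171], [-0.171, -0.002, -0.985], [0.003, -1.0, 0.002]]
wrist_force: [0.2, -0.0, 0.4]
gripper_width: 0.219
```

Emit:
jog_arm(
  series=[
    [[0,0,0],[0,0,0],0.055],
    [[0,0,0],[0,0,0],0.055],
    [[0,0,0],[0,0,0],0.055],
    [[0,-0.02,0],[0,0,0],0.055],
    [[0,-0.06,0],[0,0,0],0.055],
    [[0,-0.06,0],[0,0,0],0.055],
    [[0.046,0,0.0062],[0,0,0],0.055],
    [[0.046,0,0.0062],[0,0,0],0.055],
    [[0.046,0,0.0062],[0,0,0],0.055],
    [[0,0,0],[0,0,0],0.055],
  ],
)

```text
time_s: 12.8
tcp_pos: [0.4756, 0.0718, 0.1913]
ee_rot: [[-0.985, -0.004, 0.171], [-0.171, -0.002, -0.985], [0.004, -1.0, 0.001]]
wrist_force: [0.5, 0.9, 1.0]
gripper_width: 0.635
```

Emit:
jog_arm(
  series=[
    [[0,0,0],[0,0,0],0.055],
  ],
)

```text
time_s: 12.92
tcp_pos: [0.4792, 0.0732, 0.1915]
ee_rot: [[-0.985, -0.001, 0.172], [-0.172, -0.002, -0.985], [0.002, -1.0, 0.001]]
wrist_force: [0.0, 0.6, -0.5]
gripper_width: 0.631
```

```bash
python3 -c "
from h import *
to(S['L']);wlook('L','w3')"
```

```text
t 12.93 tcp [0.4792 0.0732 0.1915] J [ 28.   10.  -21.3   0.1 -58.8 -18.1] F [ 0.   0.6 -0.5] w 0.631
(0.4785, 0.073, 0.045) tool shift [ 5.000e-04  1.465e-01 -1.000e-04] turn [-0.09 -0.02  0.09]
brown [345.5   8.9] [315   0  61  23 932]
brown [387.8  82.9] [ 364   60   48   48 1539]
brown [161.  150.5] [ 137  137   52   29 1129]
brown [531.5 166.7] [ 503  137   57   61 1940]
brown [324.8 231.4] [ 309  208   33   46 1138]
brown [171.1 249.7] [151 234  41  28 705]
```

View pics/w3.png

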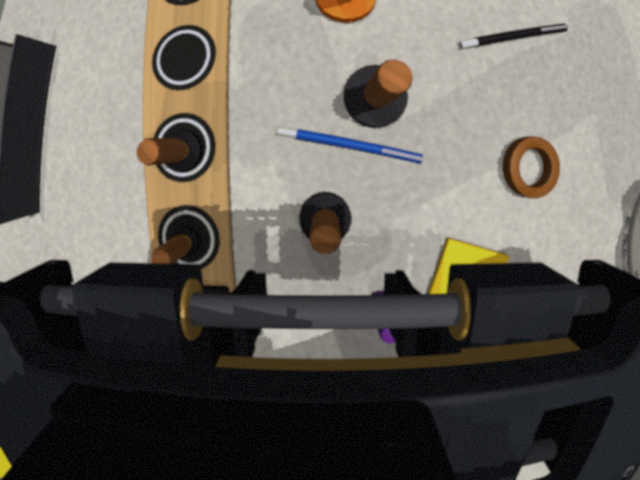

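Picture 7: medium and small stand well inside their rings, with bases at (183,147) and (188,237). The large stamp's base is at (325,216).

```bash
python3 - <<'E'
from h import *
c=camera_info('wrist');print(wray((325,218),.012,c),wray((325,238),.094,c))
for p in [(184.5,56),(184.5,147),(188.5,237)]: print('mark',wray(p,.01,c))
E
```

```text
[0.47981336 0.07106032] [0.48010844 0.07055914]
mark [ 0.64035243 -0.06396162]
mark [0.62446484 0.02497838]
mark [0.61027502 0.11254545]
```

Emit:
jog_arm(
  series=[
    [[0.0003,0.03,0],[0,0,0],0.055],
    [[0,0.05,0],[0,0,0],0.055],
    [[0,0.04,0],[0,0,0],0.055],
    [[0,0.026,0],[0,0,0],0.055],
    [[0,0,0],[0,0,0],0.055],
    [[0,0,0],[0,0,0],0.01],
    [[0,0,0],[0,0,0],0.01],
    [[0,0,0],[0,0,0],0.01],
    [[0,0,0],[0,0,0],0.01],
    [[0,0,0],[0,0,0],0.01],
  ],
)

```text
time_s: 14.22
tcp_pos: [0.478, 0.0727, 0.0453]
ee_rot: [[-0.985, -0.002, 0.171], [-0.171, -0.002, -0.985], [0.003, -1.0, 0.002]]
wrist_force: [-0.1, 0.1, 3.5]
gripper_width: 0.269
```

```bash
python3 -c "
from h import *
to((*K['L'],.2))"
```

```text
t 14.22 tcp [0.478  0.0727 0.0453] J [ 28.   21.  -31.9   0.1 -37.3 -18.1] F [-0.1  0.1  3.5] w 0.269
(0.6425, -0.0623, 0.2) tool shift [-0.1385 -0.1548  0.1614] turn [-0.09 -0.03  0.15]
```

Emit:
jog_arm(
  series=[
    [[0,-0.02,0],[0,0,0],0.01],
    [[0,-0.04,0],[0,0,0],0.01],
    [[0,-0.04,0],[0,0,0],0.01],
    [[0,-0.02,0],[0,0,0],0.01],
    [[-0.0277,0,0.0323],[0,0,0],0.01],
    [[-0.0277,0,0.0323],[0,0,0],0.01],
    [[-0.0277,0,0.0323],[0,0,0],0.01],
    [[-0.0277,0,0.0323],[0,0,0],0.01],
    [[-0.0277,0,0.0322],[0,0,0],0.01],
    [[0,0.01,0],[0,0,0],0.01],
  ],
)

```text
time_s: 15.48
tcp_pos: [0.6439, -0.0643, 0.1539]
ee_rot: [[-0.986, -0.002, 0.168], [-0.168, -0.002, -0.986], [0.003, -1.0, 0.002]]
wrist_force: [-0.1, -0.1, -0.7]
gripper_width: 0.265
```

Emit:
jog_arm(
  series=[
    [[0,0.03,0],[0,0,0],0.01],
    [[0,0.03,0],[0,0,0],0.01],
    [[0,0.02,0],[0,0,0],0.01],
    [[0,0,0],[0,0,0],0.01],
    [[0,0,0],[0,0,0],0.01],
  ],
)

```text
time_s: 16.1
tcp_pos: [0.6422, -0.0624, 0.0754]
ee_rot: [[-0.985, -0.002, 0.172], [-0.172, -0.002, -0.985], [0.002, -1.0, 0.002]]
wrist_force: [0.2, -0.2, -0.3]
gripper_width: 0.268
```

```bash
python3 -c "
from h import *
to((*K['L'],.0558))"
```

```text
t 16.1 tcp [ 0.6422 -0.0624  0.0754] J [  8.9  31.4  -6.9   0.2 -51.9   1. ] F [ 0.2 -0.2 -0.3] w 0.268
(0.6425, -0.0623, 0.0558) tool shift [-0.0004  0.0196 -0.    ] turn [-0.12 -0.    0.14]
```

Emit:
jog_arm(
  series=[
    [[0,0.014,0],[0,0,0],0.01],
    [[0,0.005,0],[0,0,0],0.01],
    [[0,0,0],[0,0,0],0.01],
    [[0,0,0],[0,0,0],0.01],
  ],
)

```text
time_s: 16.6
tcp_pos: [0.6418, -0.0627, 0.0555]
ee_rot: [[-0.985, -0.003, 0.171], [-0.171, -0.002, -0.985], [0.004, -1.0, 0.002]]
wrist_force: [0.1, -0.2, -0.7]
gripper_width: 0.263
```

Emit:
jog_arm(
  series=[
    [[0,0,0],[0,0,0],0.06],
    [[0,0,0],[0,0,0],0.06],
    [[0,0,0],[0,0,0],0.06],
    [[0,-0.03,0],[0,0,0],0.06],
    [[0,-0.06,0],[0,0,0],0.06],
    [[0,-0.06,0],[0,0,0],0.06],
    [[0.0464,0,-0.0116],[0,0,0],0.06],
    [[0.0464,0,-0.0116],[0,0,0],0.06],
    [[0.0464,0,-0.0116],[0,0,0],0.06],
    [[0.0464,0,-0.0116],[0,0,0],0.06],
  ],
)

```text
time_s: 17.85
tcp_pos: [0.45, -0.0485, 0.2064]
ee_rot: [[-0.985, -0.003, 0.171], [-0.171, -0.002, -0.985], [0.003, -1.0, 0.002]]
wrist_force: [0.2, 1.4, 0.2]
gripper_width: 0.686
```

Emit:
jog_arm(
  series=[
    [[0,0,0],[0,0,0],0.06],
    [[0,0,0],[0,0,0],0.06],
  ],
)

```text
time_s: 18.1
tcp_pos: [0.4524, -0.0483, 0.2069]
ee_rot: [[-0.985, -0.001, 0.172], [-0.172, -0.002, -0.985], [0.001, -1.0, 0.002]]
wrist_force: [0.4, 0.6, -0.2]
gripper_width: 0.69
```

```bash
python3 -c "
from h import *
to(S['XL']);wlook('XL','w4')"
```

```text
t 18.1 tcp [ 0.4524 -0.0483  0.2069] J [ 14.5   6.1 -23.7   0.1 -60.3  -4.7] F [ 0.4  0.6 -0.2] w 0.69
(0.4515, -0.0487, 0.048) tool shift [ 7.000e-04  1.589e-01 -1.000e-04] turn [-0.11 -0.02  0.07]
brown [118.9 179.3] [  90  164   59   32 1362]
brown [324.2 228.5] [ 307  204   36   49 1291]
brown [477.3 252.3] [451 242  54  20 645]
brown [146.  259.4] [138 256  18   6  65]
```

View pics/w4.png

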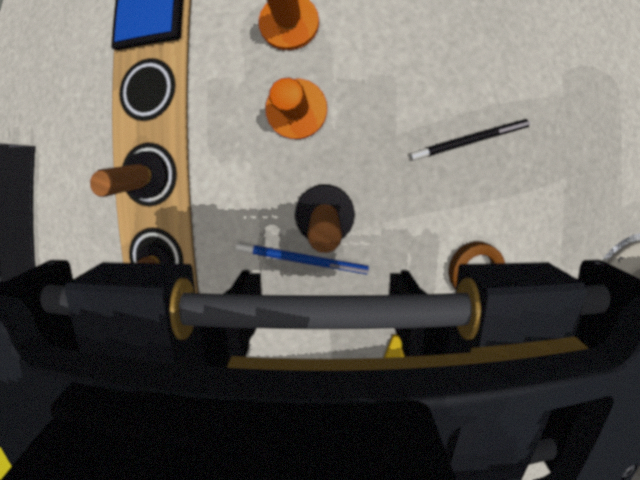

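Picture 8: the largest stamp's base is at (325,213), centred between the fingers. The large stamp stands centred on mark3.

Emit:
jog_arm(
  series=[
    [[0.0003,0.03,0.0005],[0,0,0],0.06],
    [[0,0.05,0],[0,0,0],0.06],
    [[0,0.05,0],[0,0,0],0.06],
    [[0,0.028,0],[0,0,0],0.06],
    [[0,0,0],[0,0,0],0.06],
    [[0,0,0],[0,0,0],0.01],
    [[0,0,0],[0,0,0],0.01],
    [[0,0,0],[0,0,0],0.01],
    [[0,0,0],[0,0,0],0.01],
    [[0,0,0],[0,0,0],0.01],
  ],
)

```text
time_s: 19.4
tcp_pos: [0.4511, -0.0493, 0.0486]
ee_rot: [[-0.985, -0.002, 0.171], [-0.171, -0.002, -0.985], [0.002, -1.0, 0.002]]
wrist_force: [-1.5, 0.2, 2.2]
gripper_width: 0.29
```

```bash
python3 -c "
from h import *
to((*K['XL'],.2))"
```

```text
t 19.4 tcp [ 0.4511 -0.0493  0.0486] J [ 14.4  18.4 -35.8   0.1 -36.   -4.7] F [-1.5  0.2  2.2] w 0.29
(0.658, -0.1511, 0.2) tool shift [-0.186  -0.1516  0.1361] turn [-0.1  -0.03  0.14]
```

Emit:
jog_arm(
  series=[
    [[0,-0.02,0],[0,0,0],0.01],
    [[0,-0.04,0],[0,0,0],0.01],
    [[0,-0.04,0],[0,0,0],0.01],
    [[0,-0.04,0],[0,0,0],0.01],
    [[-0.0372,0,0.0272],[0,0,0],0.01],
    [[-0.0372,0,0.0272],[0,0,0],0.01],
    [[-0.0372,0,0.0272],[0,0,0],0.01],
    [[-0.0372,0,0.0272],[0,0,0],0.01],
    [[-0.0372,0,0.0272],[0,0,0],0.01],
    [[0,0.02,0],[0,0,0],0.01],
  ],
)

```text
time_s: 20.65
tcp_pos: [0.6606, -0.1527, 0.1672]
ee_rot: [[-0.986, -0.001, 0.17], [-0.17, -0.003, -0.986], [0.001, -1.0, 0.003]]
wrist_force: [-1.0, -0.1, -1.8]
gripper_width: 0.291
```

Emit:
jog_arm(
  series=[
    [[0,0.04,0],[0,0,0],0.01],
    [[0,0.03,0],[0,0,0],0.01],
    [[0,0.02,0],[0,0,0],0.01],
    [[0,0,0],[0,0,0],0.01],
    [[0,0,0],[0,0,0],0.01],
  ],
)

```text
time_s: 21.28
tcp_pos: [0.658, -0.1515, 0.0786]
ee_rot: [[-0.985, -0.002, 0.172], [-0.172, -0.003, -0.985], [0.002, -1.0, 0.002]]
wrist_force: [-0.2, 0.0, -0.6]
gripper_width: 0.289
```

```bash
python3 -c "
from h import *
to((*K['XL'],.059))"
```

```text
t 21.27 tcp [ 0.658  -0.1515  0.0786] J [  0.8  33.7  -2.    0.2 -54.5   9. ] F [-0.2  0.  -0.6] w 0.289
(0.658, -0.1511, 0.059) tool shift [-0.0001  0.0196 -0.0004] turn [-0.13 -0.03  0.14]
```

Lower, release, lift, then retreat to where the wrist camera sees the row.

Emit:
jog_arm(
  series=[
    [[0,0.014,0],[0,0,0],0.01],
    [[0,0.005,0],[0,0,0],0.01],
    [[0,0,0],[0,0,0],0.01],
    [[0,0,0],[0,0,0],0.01],
  ],
)

```text
time_s: 21.78
tcp_pos: [0.6574, -0.1514, 0.0588]
ee_rot: [[-0.985, -0.003, 0.171], [-0.171, -0.002, -0.985], [0.003, -1.0, 0.002]]
wrist_force: [-0.9, 0.3, 0.1]
gripper_width: 0.295
```

Emit:
jog_arm(
  series=[
    [[0,0,0],[0,0,0],0.06],
    [[0,0,0],[0,0,0],0.06],
    [[0,0,0],[0,0,0],0.06],
    [[0,-0.03,0],[0,0,0],0.06],
    [[0,-0.06,0],[0,0,0],0.06],
    [[0,-0.06,0],[0,0,0],0.06],
    [[0.05,-0.03,-0.03],[0,0,0],0.06],
    [[0.05,0,-0.03],[0,0,0],0.06],
    [[0.05,0,-0.03],[0,0,0],0.06],
    [[0,0,0],[0,0,0],0.06],
  ],
)

```text
time_s: 23.02
tcp_pos: [0.4932, -0.0884, 0.2383]
ee_rot: [[-0.985, -0.004, 0.173], [-0.173, -0.002, -0.985], [0.004, -1.0, 0.001]]
wrist_force: [1.2, -0.8, -0.1]
gripper_width: 0.689
```

Emit:
jog_arm(
  series=[
    [[0.05,0,-0.05],[0,0,0],0.06],
    [[0,0,-0.05],[0,0,0],0.06],
    [[0,0,-0.05],[0,0,0],0.06],
    [[0,0,0],[0,0,0],0.06],
    [[0,0,0],[0,0,0],0.06],
  ],
)

```text
time_s: 23.65
tcp_pos: [0.4297, 0.0456, 0.2378]
ee_rot: [[-0.985, -0.003, 0.172], [-0.172, -0.002, -0.985], [0.003, -1.0, 0.002]]
wrist_force: [-1.6, -0.3, -0.0]
gripper_width: 0.689
```

```bash
python3 - <<'E'
from h import *
to((.5,0,.2))
a=capture('top');b=capture('scene');b=cv2.convertScaleAbs(b,alpha=1.4);a=cv2.convertScaleAbs(a,alpha=1.4)
np.save('a.npy',a)
A=cv2.resize(a[150:290,195:465],None,fx=2.2,fy=2.2,interpolation=2);B=cv2.resize(b[200:340,125:455],None,fx=1.8,fy=1.8,interpolation=2)
W=600;o=np.zeros((A.shape[0]+B.shape[0],W,3),np.uint8);o[:A.shape[0],:A.shape[1]]=A;o[A.shape[0]:,:B.shape[1]]=B
cv2.imwrite('pics/f.png',o[:,:,::-1])
c=camera_info('wrist');w=capture('wrist');cv2.imwrite('pics/fw.png',w[:,:,::-1])
E
```

```text
t 23.65 tcp [0.4297 0.0456 0.2378] J [ 27.8   2.2 -23.2   0.1 -64.8 -17.9] F [-1.6 -0.3 -0. ] w 0.689
(0.5, 0, 0.2) tool shift [-0.0616  0.0378  0.0569] turn [-0.11 -0.01  0.17]
```

View pics/f.png

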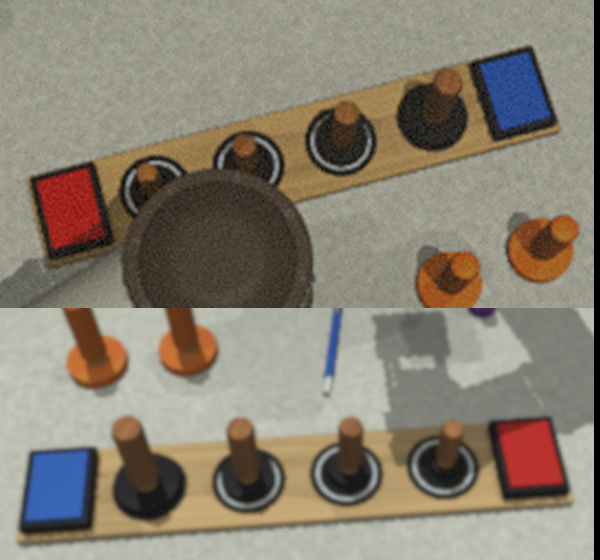

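View pics/fw.png

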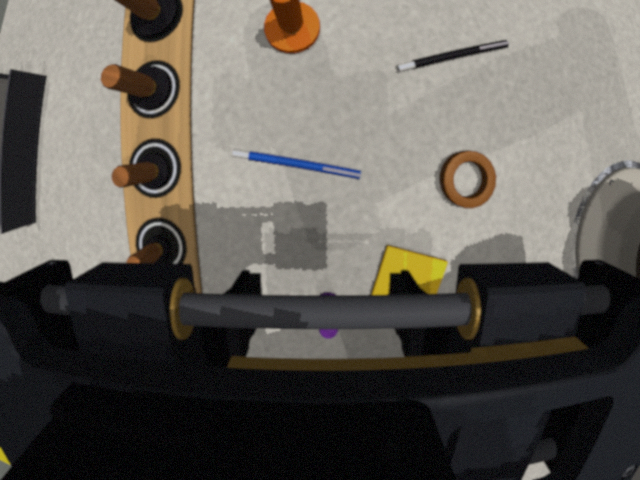

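Pictures 9–10: from red to blue the order is small, medium, large, largest. All are upright and released, and the look-alikes have not moved. One numeric check before handing in.

```bash
python3 - <<'E'
from h import *
im=capture('scene');g=cv2.cvtColor(im,cv2.COLOR_RGB2HSV)
H=dict(S=.070,M=.082,L=.094,XL=.106)
for k,p in dict(S=(375,283),M=(320,286),L=(261,288),XL=(203,293)).items():
    p=np.array([{'S':(376,446-308),'M':(0,0)}.get(k,(0,0))]) if 0 else np.array(p)
    b=blobs(brown(im)&(g[...,2]<130)&(g[...,1]>110),40,900)
    c,s=min(b,key=lambda q:np.hypot(*(q[0]-p)))
    r=ray('scene',c,(.018+H[k])/2+.010);print(k,c.round(1),s,r.round(4),'off mm',((r-K[k])*1e3).round(1))
E
```

```text
S [374.6 274.3] [367 263  16  24 241] [0.6094 0.1168] off mm [-2.2  1.7]
M [319.3 275. ] [314 262  12  27 279] [0.6227 0.029 ] off mm [-4.4  2.6]
L [259.6 277.8] [252 262  17  33 388] [ 0.6399 -0.063 ] off mm [-2.6 -0.7]
XL [199.7 279.9] [188 261  25  39 550] [ 0.6558 -0.1527] off mm [-2.2 -1.6]
```

```bash
python3 -c "
from station import *
print(finish_job())"
```

```text
the job is handed in; nothing more can be done
None
```

All four stamps stand released on their marks: smallest on mark1 next to the red pad, then medium, large, and the largest on mark4 next to the blue pad. I handed the job in at about 24 s of the 104 s allowed; no verdict is reported.

- **Position:** The last check, by scene-camera rays onto the handles, put each stamp 2.7–5.1 mm from its mark centre (limit 12 mm). The medium stamp was furthest off.
- **Upright and order:** The final top, scene and wrist pictures show all four upright in the right order. The orange and purple look-alikes were not moved, and the arm is clear of everything.
- **Disagreements:** The cameras differed by 2–4 mm in places. An earlier top-view fix put the medium stamp about 8 mm off its mark, but I set it aside because its colour blob was too tall to be just the handle top. The wrist view showed that stamp well centred.

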